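# Crank the cheese press down onto its mould

### The job

Fit the loose crank onto the square head of the cheese press's screw, pushed fully home onto the shoulder. Then wind it round clockwise, in full circles, until the pressing plate bears firmly on the wooden follower in the mould and the crank will go no further. Leave the crank sitting on the screw, let go of it, and do not disturb the bowls, the jar or the ladle.

Things in the scene. Friction and masses are not known exactly. Their poses are not given: they have to be found in the camera images.
- crank: Loose steel crank lying flat on the counter, knob up, about 0.42 kg. Origin: centre of the hub's underside; x along the arm to the knob, z up. Hub: square block 34 x 34 mm, 30 mm high, with an 18 mm square socket right through it, all sides parallel to x and y. Flat arm 26 mm wide, 10 mm thick, level with the hub's underside, out to x = 114 mm. Centre of mass near x = 35 mm.
- knob_mid (a point): Mid-height of the crank's black knob, an upright cylinder 25 mm across and 70 mm tall spinning freely on its pin. In the crank's frame this point is at x = 100, y = 0, z = 49 mm; the knob spans z = 14 to 84 mm. Its x and y axes turn with the spinning knob.
- press: Stainless cheese press, fixed. Origin: centre of its underside; z up, crossbeam along y. Tray 190 (x) x 280 (y) mm, white mould 138 mm across holding a wooden follower (top at z = 132 mm), columns at y = +-105 mm, crossbeam 50 x 256 mm with its top at 212 mm, nuts on it up to 221 mm. The screw stands upright on the press's z axis. The crank's arm turns clear above all this.
- spindle_shoulder (a point): The shoulder the crank's hub seats on: centre of the top of the screw's round collar (38 mm across, 7 mm thick), on the screw's axis, z up. It turns and sinks with the screw: 249 mm above the counter with the plate highest, 231.5 mm with the plate bearing on the follower.
- spindle_tip (a point): Top of the screw's square head, 34 mm above the shoulder, turning with the screw. The head is 16 x 16 mm, sides parallel to this frame's x and y: 28 mm straight, then a 6 mm taper to 9 x 9 mm at the top. The crank goes on from above, any of four ways round, with about 7 degrees of play either way.
- spindle (a joint): Angle of the press's right-hand screw in rad, growing clockwise seen from above: 0 = plate highest, 21.99 (3.5 turns) = plate bearing on the follower, a firm stop. Each turn lowers screw, plate and fitted crank by 5 mm. It starts 2 to 2.8 turns short of the stop, stays where left and takes about 0.2 N m (2 to 3 N at the knob).
- bowls: Stack of three white bowls, 124 mm across, 82 mm tall. Origin: centre of the underside. To be left alone. It may stand on either side of the press, with the crank on the other.
- jar: Glass jar of preserve with a lid, 90 mm across, 125 mm tall. Origin: centre of the underside. To be left alone.
- ladle: Ladle with a dark wooden handle, 240 mm long, lying on the counter, bowl to its x. Origin: under its middle. To be left alone.
Things that resemble listed ones, but are neither listed nor needed, are in the scene too. Leave any yellow look-alike of the crank alone.

How it is judged (in metres and radians):
On the way, in this order (a step that is already met when the one before it is completed fails the run):
1. the crank is fully home on the screw's square head, before the screw has been wound (horizontal distance between crank and spindle_shoulder below 0.003 m and z of crank in the frame of spindle_shoulder between -0.003 and 0.003 m and angle between crank's own z axis and vertical below 0.1 rad and value of joint spindle below 10.5 rad), for 0.2 s.
2. the screw is wound past 14 rad with the crank on it (horizontal distance between crank and spindle_shoulder below 0.005 m and z of crank in the frame of spindle_shoulder below 0.012 m and value of joint spindle above 14 rad), for 0.1 s.
At the end, for the whole second after the job is handed in: The screw is wound to within 0.4 rad (0.3 mm of plate travel) of its stop on the follower, and the released crank sits at rest on the square head, its underside within 4 mm of the shoulder, within 3 mm of the axis and tilted less than 0.1 rad (value of joint spindle above 21.6 rad and horizontal distance between crank and spindle_shoulder below 0.003 m and z of crank in the frame of spindle_shoulder below 0.004 m and angle between crank's own z axis and vertical below 0.1 rad and linear speed of crank below 0.02 m/s); the robot touches nothing.
It fails at once if the bowls are pushed more than 4 cm (distance of bowls from where it was at the start of the episode above 0.04 m).
It fails at once if the jar is pushed more than 4 cm or tipped over (distance of jar from where it was at the start of the episode above 0.04 m or angle between jar's own z axis and vertical above 0.5 rad).
It fails at once if the ladle is pushed more than 4 cm (distance of ladle from where it was at the start of the episode above 0.04 m).
It also fails if it takes over 72 s, if anything falls off the work surface, if the arm or the gripper's body presses on something with over 40 N, if the wrist force passes 120 N, or if a joint passes its speed limit or range.

### The arm

A 6-joint arm with a two-finger parallel gripper is mounted at the origin on the work surface. World frame = base frame: x ahead of the robot, y to its left, z up, the work surface at z = 0. Lengths are in mm, angles in rad, forces in N, time in s.
With the tool pointing down it reaches from about 300 to 775 mm from the base axis. Payload 14.6 kg.
Tool frame: the origin (TCP) lies on the centre line of the jaws, within the pads' length; the fingertips stand manip.finger_overhang ahead of it and the grasp point (between the pads) lies 11 mm behind it (manip.finger_overhang is the distance from the TCP to the fingertips, in mm); y points along the fingers, x is the direction in which the jaws open and shut, and the axes are right-handed (so a half turn about y gives the same grasp; the last joint's range is limited). The gripper opens to 94 mm and grips with 3 to 60 N. Pads are 16 mm wide; open, the fingers measure 119 mm over their backs; the gripper's body (75 mm by 177 mm) begins 78 mm behind the grasp point.
Start: joints at [1.106, 0.3, 1.521, -0, 1.321, -0.067], TCP at [213.062, 507.044, 213.446] pointing down, gripper open.
Joint ranges: [-3.03, 3.03], [-0.79, 2.21], [0.23, 2.52], [-1.04, 4.18], [0, 3.07], [-2.55, 2.55]. Speed limits (rad/s): [2.22, 2.22, 2.57, 3.14, 3.14, 3.14].

### API

Orientations are given as [roll, pitch, yaw] about the fixed x, y, z axes, in that order (R = Rz(yaw) Ry(pitch) Rx(roll)).
In Python, from cell import monitor, viewer, ticket, manip gives the robot as it stands.
- The arm moves only by the shell command python3 -m jog 'ROWS' [FORCE]. ROWS is JSON, a list of rows, each an object of numbers: "grip": the finger opening in cm, from 0 to 9.4; "dx", "dy", "dz": the shift along the tool's x, y, z in cm; "spin": the turn about the tool's y in degrees. In form: [{"grip": .., "dx": .., "dy": .., "dz": .., "spin": ..}, ...]. A call has 1 to 20 rows; each row is the pose to reach, as a shift and turn from the pose commanded when the call began, along the tool's axes at that moment; what a row does not reach only later rows make up. A row lasts 1/8 s, in which the tool goes at most 62.5 mm and 10.7 degrees, less where a joint would pass 70% of its speed; a pose out of reach is approached as far as the arm can. A call with a gripper value outside its range is refused whole. The fingers move at their own pace and stop on an object; FORCE is the grip in N (left out, the last holds). Time passes only in rows, so rows that repeat a pose let the fingers close. It gives the time, the measured TCP pose, the force and the opening at its end, in the units of the state.
- monitor.read_state(): the state, without advancing time (a new reading comes with each control period).
- viewer.camera(name): name is "scene" or "top" or "wrist"; returns a dict with "color" (400x640x3 uint8, red, green, blue), "vertical_fov" (degrees; the focal length in pixels is half the picture's height over the tangent of half this angle, whatever the lens; pixels are square), "cx", "cy" (the principal point, pixels), "rvec" (rotation vector, rad) and "tvec" (3), from world to camera coordinates, as OpenCV has them. Camera axes: x right, y down, z forward; pixel columns grow to the right and rows downward; lengths in mm; the calibration is good to about 2 mm. A picture is of the moment at which its call begins. There is no depth.
- ticket.sign_off(): hands the job in, once; it reports no verdict.
The state is a dict: "clock": time; "joints": joint angles; "qd": joint speeds; "effort": joint torques, N m; "eef_pos": TCP position; "eef_rot": TCP orientation; "wrist_force": force on the tool from outside, world axes, zero at the start; "moment": the same for the moment, N m; "finger_gap": finger opening in mm.
Only numpy, scipy, OpenCV 4.12 (cv2) and the standard library are available. Lean on these libraries where they do the work, as an engineer would, in place of code of your own. Each camera call takes 0.05 s, during which the arm holds its last target. There are 200 camera calls.

## Working session

There is one attempt and no reset: what is moved stays moved. The work goes in short steps, Python scripts to look and compute and a shell command to move; the robot and the scene stay as the last step left them, time stands still between calls to the robot, and variables do not carry over. Pictures are saved under pics/ and viewed, about 8 in all and at most 12, crops included, and the job is handed in when it is done.

```bash
ls; mkdir -p pics
cat > h.py <<'E'
import numpy as np, cv2
from cell import monitor, viewer, ticket, manip
def shot(n,f=None):
    c=viewer.camera(n)
    if f: cv2.imwrite('pics/'+f,c['color'][:,:,::-1])
    return c
def KRT(c):
    f=200/np.tan(np.radians(c['vertical_fov'])/2)
    K=np.array([[f,0,c['cx']],[0,f,c['cy']],[0,0,1.]])
    return K,cv2.Rodrigues(np.array(c['rvec'],float))[0],np.array(c['tvec'],float).ravel()
def ray(c,u,v):
    K,R,t=KRT(c); d=R.T@np.linalg.inv(K)@np.array([u,v,1.]); return -R.T@t,d
def onz(c,u,v,z):
    o,d=ray(c,u,v); return o+d*(z-o[2])/d[2]
def proj(c,P):
    K,R,t=KRT(c); q=K@(R@np.array(P,float)+t); return q[:2]/q[2]
def tri(a,b):
    (o1,d1),(o2,d2)=a,b; A=np.c_[d1,-d2]; s=np.linalg.lstsq(A,o2-o1,rcond=None)[0]
    p,q=o1+d1*s[0],o2+d2*s[1]; return (p+q)/2,np.linalg.norm(p-q)
E
python3 - <<'E'
from h import *
s=monitor.read_state(); print(s); print(manip.finger_overhang)
for n in('scene','top'):
    c=shot(n,n+'0.png'); print(n,{k:v for k,v in c.items() if k!='color'})
E
```

```text
pics
{'clock': 0.0, 'joints': array([ 1.10637402e+00,  3.00516213e-01,  1.52159817e+00,  3.43262001e-06,
        1.32072221e+00, -6.66329052e-02]), 'qd': array([ 0.00102127,  0.00016239,  0.00136345, -0.00117022, -0.0003724 ,
       -0.00010775]), 'effort': array([ 3.41540792e-03, -5.31806982e+01, -3.52749252e+01,  7.10198446e-02,
        2.43129063e-02, -8.18361264e-05]), 'eef_pos': array([212.95838962, 506.80862536, 212.85436097]), 'eef_rot': array([-1.57071018e+00,  1.24095158e-03,  1.17300613e+00]), 'wrist_force': array([ 0.31831185,  0.24478725, -0.19892476]), 'moment': array([ 0.04275849,  0.0229346 , -0.04861189]), 'finger_gap': 94.00948887940334}
8.0
scene {'vertical_fov': 53.45915607942813, 'cx': 322.57552434157554, 'cy': 198.4058384579079, 'rvec': array([ 2.28739198,  1.27481683, -0.39372549]), 'tvec': array([-350.68289568, -280.83490162, 1541.65491729])}
top {'vertical_fov': 53.82073985245969, 'cx': 321.35731939974244, 'cy': 200.04602557045916, 'rvec': array([ 2.16697336, -2.2117723 ,  0.09259687]), 'tvec': array([  77.37940486,  596.86985888, 1341.99001718])}
```

View pics/top0.png

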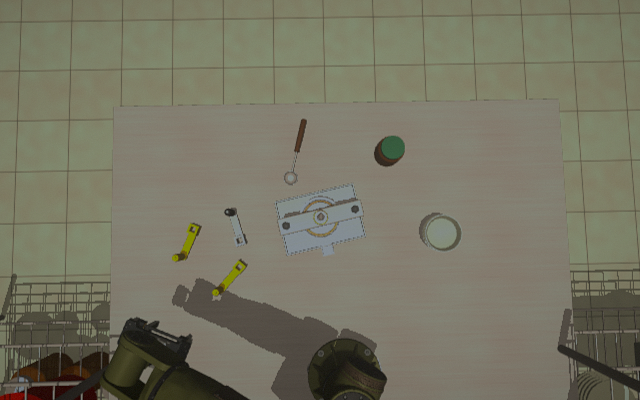

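View pics/scene0.png

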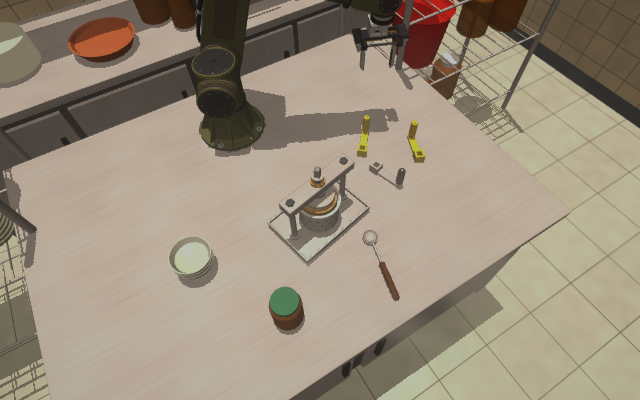

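Run:
```python
from h import *
a=cv2.imread('pics/top0.png')[175:275,200:380]; b=cv2.imread('pics/scene0.png')[130:250,260:420]
a=cv2.resize(a,(720,400),interpolation=2)
cv2.imwrite('pics/z0.png',a)
c=shot('top');
for n,u,v,z in(('hub',240,240,15),('knob',231,212,84),('spin',320,216,278),('nutL',286,226,221),('nutR',355,209,221)): print(n,onz(c,u,v,z))
```

```text
hub [466.50155974 348.06940336  15.        ]
knob [560.33169602 363.58731972  84.        ]
spin [534.84428767  72.97769489 278.        ]
nutL [509.41650362 172.92853455 221.        ]
nutR [555.23648954 -31.13048971 221.        ]
```

View pics/z0.png

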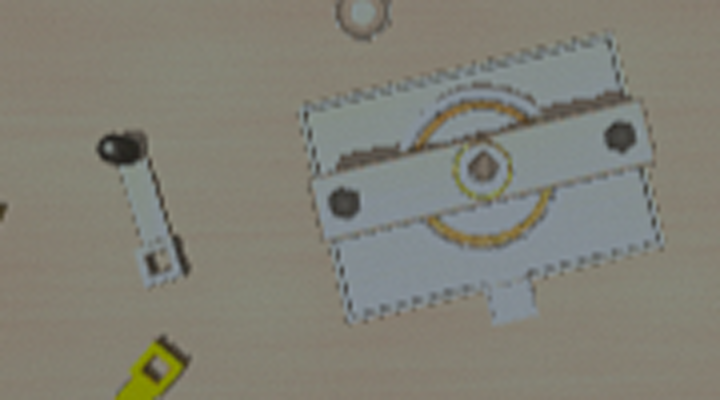

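```bash
python3 -m jog '[{"grip":6.5,"dx":-1,"dy":0,"dz":-6,"spin":-6},{"grip":6.5,"dx":-2,"dy":1,"dz":-12,"spin":-13},{"grip":6.5,"dx":-3,"dy":2,"dz":-18,"spin":-20},{"grip":6.5,"dx":-4,"dy":4,"dz":-24,"spin":-27},{"grip":6.5,"dx":-4.8,"dy":5.3,"dz":-29.6,"spin":-32},{"grip":6.5,"dx":-4.8,"dy":5.3,"dz":-29.6,"spin":-32},{"grip":6.5,"dx":-4.8,"dy":5.3,"dz":-29.6,"spin":-32},{"grip":6.5,"dx":-4.8,"dy":5.3,"dz":-29.6,"spin":-32}]'
python3 - <<'E'
from h import *
c=shot('wrist','w1.png'); print({k:v for k,v in c.items() if k!='color'})
print(proj(c,[466.5,348,0]),proj(c,[466.5,348,30]))
E
```

```text
clock: 1.15
eef_pos: [466.5, 349.0, 160.9]
eef_rot: [-1.571, -0.0, 1.733]
wrist_force: [-0.6, -0.2, 0.4]
finger_gap: 65.1
{'vertical_fov': 63.27942010863901, 'cx': 317.12402310308454, 'cy': 196.7017740237395, 'rvec': array([-1.92684356, -2.26778008, -0.2717002 ]), 'tvec': array([-268.97558095, -514.80612036,  216.02503678])}
[316.24259969 184.40214948] [316.17891655 190.67395608]
```

View pics/w1.png

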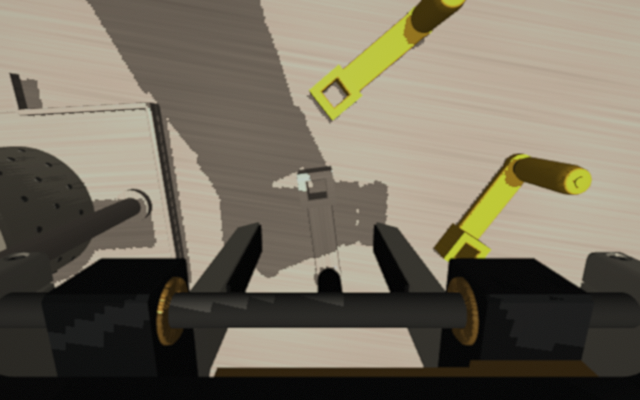

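Run:
```python
from h import *
a=cv2.imread('pics/w1.png')[155:275,260:400]
a=cv2.convertScaleAbs(a,alpha=2.2,beta=-90)
cv2.imwrite('pics/w1z.png',cv2.resize(a,(700,600),interpolation=2))
```

```text
(no output)
```

View pics/w1z.png

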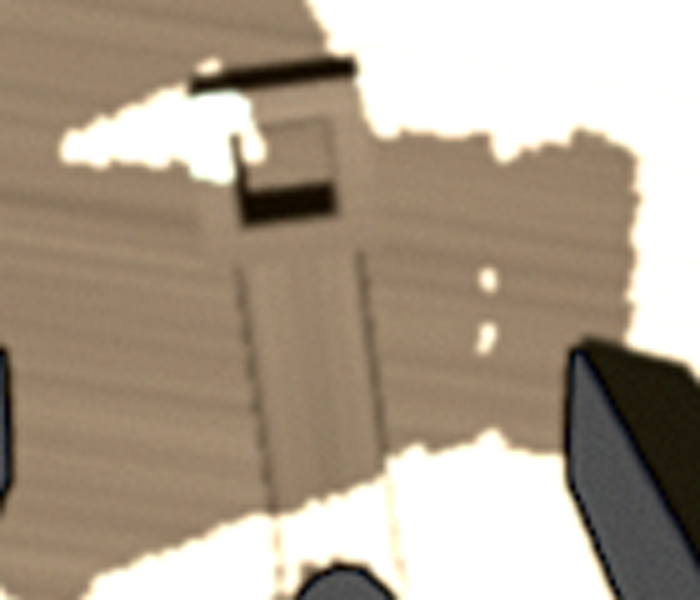

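Run:
```python
from h import *
c=viewer.camera('wrist'); K,R,t=KRT(c); print('cam',-R.T@t)
Z=lambda u,v,z:onz(c,260+u/5,155+v/5,z)[:2]
print('sock',Z(286,169,30))
e=[Z(240,265,10),Z(272,500,10),Z(362,255,10),Z(384,450,10)]
print(e)
for a,b in((e[0],e[1]),(e[2],e[3])): d=b-a; print(np.degrees(np.arctan2(d[1],d[0])))
a,b=Z(192,93,30),Z(355,75,30);d=b-a; print('end',a,b,np.linalg.norm(d),np.degrees(np.arctan2(d[0],-d[1])))
a,b=Z(242,224,30),Z(336,211,30);d=b-a; print('sock edge',a,b,np.linalg.norm(d),np.degrees(np.arctan2(-d[0],d[1])))
print(manip.__dict__.keys() if hasattr(manip,'__dict__') else manip)
```

```text
cam [400.06695116 337.82937904 331.47680688]
sock [464.59173166 348.67179123]
[array([490.32200198, 343.32643083]), array([540.56566969, 358.12447798]), array([484.1709013 , 367.70818047]), array([525.5105019 , 379.68026743])]
16.411051764616296
16.15119361471486
end [453.03093423 328.87776128] [444.71748688 358.51684927] 30.78293266989931 -164.33175960843545
sock edge [476.59174891 342.09714097] [471.15391093 359.43680234] 18.17233992632172 17.41178630409358
dict_keys([])
```

```bash
python3 -m jog '[{"grip":6.5,"dx":0.1,"dy":5,"dz":-0.4,"spin":-7},{"grip":6.5,"dx":0.1,"dy":10,"dz":-0.4,"spin":-7},{"grip":6.5,"dx":0.1,"dy":13,"dz":-0.4,"spin":-7},{"grip":6.5,"dx":0.1,"dy":14.8,"dz":-0.4,"spin":-7},{"grip":6.5,"dx":0.1,"dy":14.8,"dz":-0.4,"spin":-7},{"grip":3,"dx":0.1,"dy":14.8,"dz":-0.4,"spin":-7},{"grip":3,"dx":0.1,"dy":14.8,"dz":-0.4,"spin":-7},{"grip":3,"dx":0.1,"dy":14.8,"dz":-0.4,"spin":-7},{"grip":3,"dx":0.1,"dy":14.8,"dz":-0.4,"spin":-7},{"grip":3,"dx":0.1,"dy":14.8,"dz":-0.4,"spin":-7},{"grip":3,"dx":0.1,"dy":14.8,"dz":-0.4,"spin":-7}]' 55
```

```text
clock: 2.62
eef_pos: [471.3, 349.9, 13.0]
eef_rot: [-1.571, -0.0, 1.854]
wrist_force: [-0.6, -0.5, 5.6]
finger_gap: 33.3
```

```bash
python3 -m jog '[{"grip":3,"dx":0,"dy":-2,"dz":0,"spin":0},{"grip":3,"dx":0,"dy":-6,"dz":0,"spin":0},{"grip":3,"dx":0,"dy":-11,"dz":0,"spin":0},{"grip":3,"dx":0,"dy":-16,"dz":0,"spin":0},{"grip":3,"dx":0,"dy":-21,"dz":0,"spin":0},{"grip":3,"dx":0,"dy":-26,"dz":0,"spin":0},{"grip":3,"dx":-3,"dy":-30.7,"dz":-1,"spin":0},{"grip":3,"dx":-8,"dy":-30.7,"dz":-2,"spin":0},{"grip":3,"dx":-13,"dy":-30.7,"dz":-3,"spin":0},{"grip":3,"dx":-18,"dy":-30.7,"dz":-4,"spin":0},{"grip":3,"dx":-23,"dy":-30.7,"dz":-5,"spin":0},{"grip":3,"dx":-26.5,"dy":-30.7,"dz":-5.4,"spin":0},{"grip":3,"dx":-28.4,"dy":-30.7,"dz":-5.4,"spin":0},{"grip":3,"dx":-28.4,"dy":-30.7,"dz":-5.4,"spin":0},{"grip":3,"dx":-28.4,"dy":-30.7,"dz":-5.4,"spin":0},{"grip":3,"dx":-28.4,"dy":-30.7,"dz":-5.4,"spin":0}]'
python3 - <<'E'
from h import *
c=shot('wrist','w2.png'); K,R,t=KRT(c); print(-R.T@t)
for P in([535,73,278],[535,73,244]): print(proj(c,P))
import pickle; pickle.dump(c,open('w2.pkl','wb'))
E
```

```text
clock: 4.62
eef_pos: [601.9, 93.2, 319.6]
eef_rot: [-1.571, -0.0, 1.855]
wrist_force: [-0.6, -0.1, -4.2]
finger_gap: 33.5
[537.32048643  73.9541817  490.24394883]
[316.54734882 114.01992677]
[316.60503352 114.58068398]
```

View pics/w2.png

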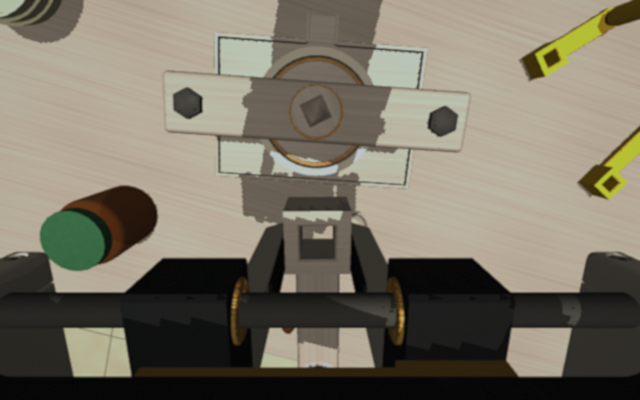

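Spindle square (diamond) around (316,111), hub socket around (319,240). Zoom both.

Run:
```python
from h import *
im=cv2.imread('pics/w2.png')
a=cv2.convertScaleAbs(im[80:142,280:352],alpha=2,beta=-60)
b=cv2.convertScaleAbs(im[190:280,275:365],alpha=1.6,beta=-30)
o=np.zeros((480,800,3),np.uint8)
o[:310,:360]=cv2.resize(a,None,fx=5,fy=5,interpolation=2); o[:440,360:800]=cv2.resize(b,(440,440),interpolation=2)
cv2.imwrite('pics/w2z.png',o)
```

```text
(no output)
```

View pics/w2z.png

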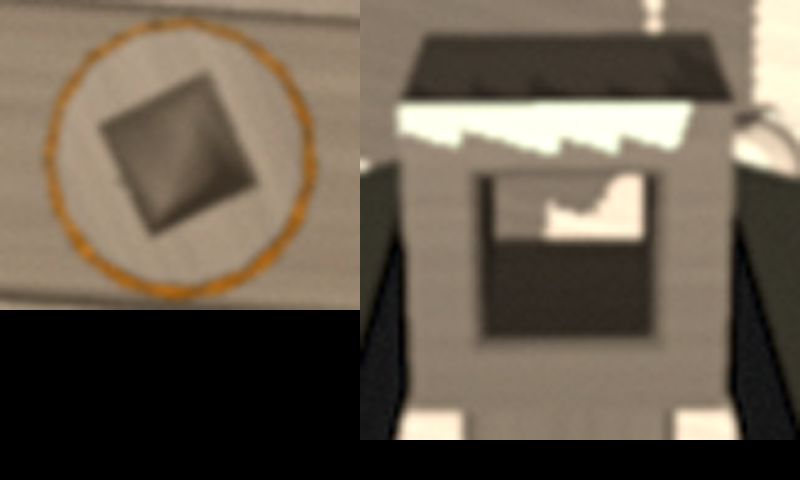

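Run:
```python
from h import *
import pickle; c=pickle.load(open('w2.pkl','rb'))
A=lambda u,v,z:onz(c,280+u/5,80+v/5,z)
q=[A(*p,272) for p in((208,73),(257,183),(152,236),(101,125))]
print('spindle',np.mean(q,0))
for i in range(4):
    d=q[(i+1)%4]-q[i]; print(np.linalg.norm(d),np.degrees(np.arctan2(d[1],d[0]))%90)
print('collar',A(180,158,244))
f=4.8889
B=lambda u,v,z:onz(c,275+(u-360)/f,190+v/f,z)
tz=np.array([-.960,-.281,0]);cx=-tz
s=B(567.5,256,336.6); print('socket',s,'TCP offset along crank x',(np.array([601.9,93.2,0])-s)[:2]@cx[:2], 'lateral',(np.array([601.9,93.2])-s[:2])@np.array([-.281,.960]))
# predicted corners of hub, no tilt
o=s.copy();o[2]=306.6;cy=np.array([-.281,.96,0])
for p in((-17,17,30),(-17,-17,30),(-17,17,0),(-17,-17,0),(17,17,30),(17,-17,30)):
    u=proj(c,o+cx*p[0]+cy*p[1]+np.array([0,0,p[2]])); print(p,[(u[0]-275)*f+360,(u[1]-190)*f])
```

```text
spindle [533.19893641  72.02719275 272.        ]
15.16668208309938 41.45200457608945
15.31824094716852 42.539874915570834
15.505392900620787 41.247068944449836
15.260095108547146 41.27259788173191
collar [533.08899808  71.97869571 244.        ]
socket [595.71027488  91.29168491 336.6       ] TCP offset along crank x 6.478372657898714 lateral 0.09266972426746434
(-17, 17, 30) [np.float64(736.5479786592304), np.float64(97.31951095368332)]
(-17, -17, 30) [np.float64(398.5240933790269), np.float64(97.35355723685271)]
(-17, 17, 0) [np.float64(710.0836949412841), np.float64(27.993717507709885)]
(-17, -17, 0) [np.float64(424.25627718281294), np.float64(28.01660043494118)]
(17, 17, 30) [np.float64(728.390611559049), np.float64(407.0554001943313)]
(17, -17, 30) [np.float64(406.5091055143557), np.float64(407.1175352204733)]
```

```bash
python3 -m jog '[{"grip":3,"dx":0,"dy":0,"dz":3,"spin":-9},{"grip":3,"dx":0.17,"dy":0,"dz":6,"spin":-18},{"grip":3,"dx":0.17,"dy":0,"dz":6.6,"spin":-25.3},{"grip":3,"dx":0.17,"dy":1,"dz":6.6,"spin":-25.3},{"grip":3,"dx":0.17,"dy":2.5,"dz":6.6,"spin":-25.3},{"grip":3,"dx":0.17,"dy":2.8,"dz":6.6,"spin":-25.3},{"grip":3,"dx":0.17,"dy":3.2,"dz":6.6,"spin":-25.3},{"grip":3,"dx":0.17,"dy":3.6,"dz":6.6,"spin":-25.3},{"grip":3,"dx":0.17,"dy":4,"dz":6.6,"spin":-25.3},{"grip":3,"dx":0.17,"dy":4,"dz":6.6,"spin":-25.3}]'
python3 -m jog '[{"grip":3,"dx":0,"dy":0.4,"dz":0,"spin":0},{"grip":3,"dx":0,"dy":0.8,"dz":0,"spin":0},{"grip":3,"dx":0,"dy":0.8,"dz":0,"spin":0}]'
```

```text
clock: 5.92
eef_pos: [538.2, 75.5, 279.1]
eef_rot: [-1.57, -0.001, 2.295]
wrist_force: [-1.4, 2.1, -5.1]
finger_gap: 33.7
clock: 6.3
eef_pos: [538.2, 75.4, 270.9]
eef_rot: [-1.57, -0.001, 2.295]
wrist_force: [-2.4, 3.3, -6.0]
finger_gap: 33.7
```

```bash
python3 -m jog '[{"grip":3,"dx":0.05,"dy":0.4,"dz":0,"spin":0},{"grip":3,"dx":0.05,"dy":0.8,"dz":0,"spin":0},{"grip":3,"dx":0.05,"dy":1.1,"dz":0,"spin":0},{"grip":3,"dx":0.05,"dy":1.2,"dz":0,"spin":0},{"grip":3,"dx":0.05,"dy":1.2,"dz":0,"spin":0}]'
python3 -m jog '[{"grip":3,"dx":0,"dy":0.2,"dz":0,"spin":0},{"grip":3,"dx":0,"dy":0.2,"dz":0,"spin":0}]'
```

```text
clock: 6.92
eef_pos: [538.2, 75.6, 259.4]
eef_rot: [-1.571, 0.0, 2.295]
wrist_force: [0.2, -0.1, -4.7]
finger_gap: 33.6
clock: 7.18
eef_pos: [538.1, 75.7, 257.3]
eef_rot: [-1.571, -0.0, 2.295]
wrist_force: [0.7, 0.0, -4.0]
finger_gap: 33.2
```

```bash
for i in 1 2; do python3 -m jog '[{"grip":3,"dx":0,"dy":0.1,"dz":0,"spin":0},{"grip":3,"dx":0,"dy":0.1,"dz":0,"spin":0}]'; done
```

```text
clock: 7.42
eef_pos: [538.1, 75.7, 256.4]
eef_rot: [-1.571, -0.0, 2.295]
wrist_force: [-0.1, 0.1, -4.7]
finger_gap: 33.6
clock: 7.68
eef_pos: [538.2, 75.7, 256.1]
eef_rot: [-1.571, 0.001, 2.295]
wrist_force: [-2.4, -0.2, 3.6]
finger_gap: 33.7
```

```bash
python3 -m jog '[{"grip":3,"dx":0,"dy":0.1,"dz":0,"spin":0},{"grip":6.5,"dx":0,"dy":0.1,"dz":0,"spin":0},{"grip":6.5,"dx":0,"dy":0.1,"dz":0,"spin":0},{"grip":6.5,"dx":0,"dy":0.1,"dz":0,"spin":0},{"grip":6.5,"dx":0,"dy":0,"dz":0,"spin":0},{"grip":6.5,"dx":0,"dy":-4,"dz":0,"spin":0},{"grip":6.5,"dx":0,"dy":-9,"dz":0,"spin":0},{"grip":6.5,"dx":0,"dy":-13,"dz":0,"spin":0},{"grip":6.5,"dx":0,"dy":-13,"dz":0,"spin":0},{"grip":6.5,"dx":0,"dy":-13,"dz":0,"spin":0}]'
python3 - <<'E'
from h import *
c=shot('wrist','w3.png')
import pickle; pickle.dump(c,open('w3.pkl','wb'))
for z in (30,0): print(proj(c,[533.2,72,243.2+z]))
print(proj(c,[608,138.4,327]))
E
```

```text
clock: 8.93
eef_pos: [538.0, 75.7, 384.3]
eef_rot: [-1.57, -0.001, 2.295]
wrist_force: [-1.3, 0.4, -0.5]
finger_gap: 65.3
[317.91935678 189.51292615]
[317.80109726 182.98404956]
[318.23351201 326.12119768]
```

View pics/w3.png

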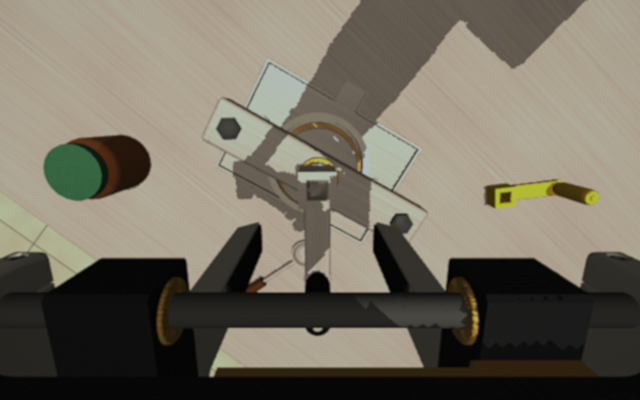

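```bash
python3 -m jog '[{"grip":6.5,"dx":0.06,"dy":0,"dz":-5,"spin":0},{"grip":6.5,"dx":0.06,"dy":0,"dz":-9.4,"spin":0},{"grip":6.5,"dx":0.06,"dy":0,"dz":-9.4,"spin":0},{"grip":6.5,"dx":0.06,"dy":5,"dz":-9.4,"spin":0},{"grip":6.5,"dx":0.06,"dy":10.3,"dz":-9.4,"spin":0},{"grip":6.5,"dx":0.06,"dy":10.3,"dz":-9.4,"spin":0},{"grip":2,"dx":0.06,"dy":10.3,"dz":-9.4,"spin":0},{"grip":2,"dx":0.06,"dy":10.3,"dz":-9.4,"spin":0},{"grip":2,"dx":0.06,"dy":10.3,"dz":-9.4,"spin":0},{"grip":2,"dx":0.06,"dy":10.3,"dz":-9.4,"spin":0},{"grip":2,"dx":0.06,"dy":10.3,"dz":-9.4,"spin":0},{"grip":2,"dx":0.06,"dy":10.3,"dz":-9.4,"spin":0}]' 20
```

```text
clock: 10.48
eef_pos: [608.1, 138.5, 282.6]
eef_rot: [-1.571, 0.0, 2.295]
wrist_force: [0.6, 0.1, 2.1]
finger_gap: 24.2
```

Knob held. A first quarter turn (18° per row).

```bash
python3 -m jog '[{"grip":2,"dx":-1.56,"dy":0.01,"dz":0.12,"spin":0},{"grip":2,"dx":-3.09,"dy":0.03,"dz":0.49,"spin":0},{"grip":2,"dx":-5.88,"dy":0.05,"dz":1.91,"spin":0},{"grip":2,"dx":-8.09,"dy":0.08,"dz":4.12,"spin":0},{"grip":2,"dx":-9.51,"dy":0.1,"dz":6.91,"spin":0},{"grip":2,"dx":-10,"dy":0.125,"dz":10,"spin":0},{"grip":2,"dx":-10,"dy":0.125,"dz":10,"spin":0}]'
```

```text
clock: 11.35
eef_pos: [599.1, -4.7, 282.3]
eef_rot: [-1.573, 0.0, 2.293]
wrist_force: [-0.9, 1.4, 7.2]
finger_gap: 25.3
```

```bash
python3 -m jog '[{"grip":2,"dx":0.49,"dy":0,"dz":3.09,"spin":0},{"grip":2,"dx":1.91,"dy":0,"dz":5.88,"spin":0},{"grip":2,"dx":4.12,"dy":0.02,"dz":8.09,"spin":0},{"grip":2,"dx":6.91,"dy":0.05,"dz":9.51,"spin":0},{"grip":2,"dx":10,"dy":0.08,"dz":10,"spin":0},{"grip":2,"dx":13.09,"dy":0.1,"dz":9.51,"spin":0},{"grip":2,"dx":15.88,"dy":0.13,"dz":8.09,"spin":0},{"grip":2,"dx":18.09,"dy":0.16,"dz":5.88,"spin":0},{"grip":2,"dx":19.51,"dy":0.18,"dz":3.09,"spin":0},{"grip":2,"dx":20,"dy":0.21,"dz":0,"spin":0},{"grip":2,"dx":20,"dy":0.21,"dz":0,"spin":0}]'
python3 -m jog '[{"grip":2,"dx":-0.49,"dy":0.02,"dz":-3.09,"spin":0},{"grip":2,"dx":-1.91,"dy":0.05,"dz":-5.88,"spin":0},{"grip":2,"dx":-4.12,"dy":0.07,"dz":-8.09,"spin":0},{"grip":2,"dx":-6.91,"dy":0.1,"dz":-9.51,"spin":0},{"grip":2,"dx":-10,"dy":0.12,"dz":-10,"spin":0},{"grip":2,"dx":-13.09,"dy":0.15,"dz":-9.51,"spin":0},{"grip":2,"dx":-15.88,"dy":0.17,"dz":-8.09,"spin":0},{"grip":2,"dx":-18.09,"dy":0.2,"dz":-5.88,"spin":0},{"grip":2,"dx":-19.51,"dy":0.22,"dz":-3.09,"spin":0},{"grip":2,"dx":-20,"dy":0.25,"dz":0,"spin":0},{"grip":2,"dx":-20,"dy":0.25,"dz":0,"spin":0}]'
python3 - <<'E'
from h import *
shot('scene','s4.png')
a=cv2.imread('pics/s4.png')[110:260,230:430]; cv2.imwrite('pics/s4z.png',cv2.resize(a,(800,600),interpolation=2))
E
```

```text
clock: 12.72
eef_pos: [468.2, 148.4, 280.0]
eef_rot: [-1.573, -0.0, 2.297]
wrist_force: [-6.5, 7.9, 12.2]
finger_gap: 24.7
clock: 14.1
eef_pos: [598.8, -4.3, 277.4]
eef_rot: [-1.572, -0.001, 2.293]
wrist_force: [-2.9, 4.0, 3.7]
finger_gap: 25.1
```

View pics/s4z.png

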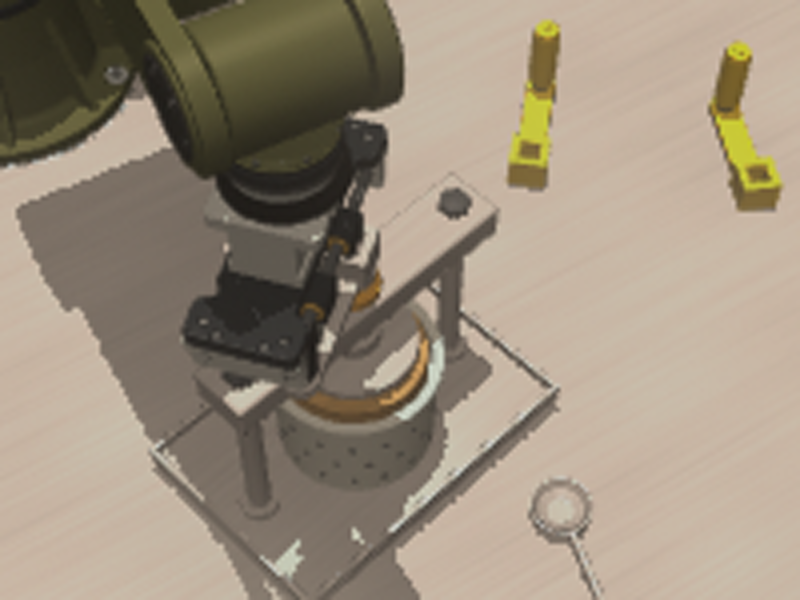

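```bash
python3 -m jog '[{"grip":2,"dx":0.49,"dy":0.02,"dz":3.09,"spin":0},{"grip":2,"dx":1.91,"dy":0.05,"dz":5.88,"spin":0},{"grip":2,"dx":4.12,"dy":0.07,"dz":8.09,"spin":0},{"grip":2,"dx":6.91,"dy":0.1,"dz":9.51,"spin":0},{"grip":2,"dx":10,"dy":0.12,"dz":10,"spin":0},{"grip":2,"dx":13.09,"dy":0.15,"dz":9.51,"spin":0},{"grip":2,"dx":15.88,"dy":0.18,"dz":8.09,"spin":0},{"grip":2,"dx":18.09,"dy":0.2,"dz":5.88,"spin":0},{"grip":2,"dx":19.51,"dy":0.22,"dz":3.09,"spin":0},{"grip":2,"dx":20,"dy":0.25,"dz":0,"spin":0},{"grip":2,"dx":20,"dy":0.25,"dz":0,"spin":0}]'
python3 -m jog '[{"grip":2,"dx":-0.49,"dy":0.02,"dz":-3.09,"spin":0},{"grip":2,"dx":-1.91,"dy":0.05,"dz":-5.88,"spin":0},{"grip":2,"dx":-4.12,"dy":0.07,"dz":-8.09,"spin":0},{"grip":2,"dx":-6.91,"dy":0.1,"dz":-9.51,"spin":0},{"grip":2,"dx":-6.91,"dy":0.1,"dz":-9.51,"spin":0}]'
python3 -m jog '[{"grip":2,"dx":-3.09,"dy":0.02,"dz":-0.49,"spin":0},{"grip":2,"dx":-3.09,"dy":0.02,"dz":-0.49,"spin":0}]'
```

```text
clock: 15.52
eef_pos: [468.2, 148.3, 274.9]
eef_rot: [-1.573, -0.0, 2.297]
wrist_force: [-6.9, 8.3, 10.3]
finger_gap: 24.6
clock: 16.15
eef_pos: [586.7, 157.6, 273.7]
eef_rot: [-1.575, 0.001, 2.294]
wrist_force: [5.3, 7.7, 6.1]
finger_gap: 24.7
clock: 16.4
eef_pos: [610.5, 137.0, 273.5]
eef_rot: [-1.574, 0.002, 2.294]
wrist_force: [5.2, 4.9, 5.1]
finger_gap: 24.8
```

```bash
python3 -m jog '[{"grip":2,"dx":-3.09,"dy":0.02,"dz":0.49,"spin":0},{"grip":2,"dx":-5.88,"dy":0.05,"dz":1.91,"spin":0},{"grip":2,"dx":-5.88,"dy":0.05,"dz":1.91,"spin":0}]'
python3 -m jog '[{"grip":2,"dx":-2.21,"dy":0.02,"dz":2.21,"spin":0},{"grip":2,"dx":-2.21,"dy":0.02,"dz":2.21,"spin":0}]'
python3 -m jog '[{"grip":2,"dx":-1.42,"dy":0.02,"dz":2.79,"spin":0},{"grip":2,"dx":-1.42,"dy":0.02,"dz":2.79,"spin":0}]'
python3 -m jog '[{"grip":2,"dx":-0.49,"dy":0.02,"dz":3.09,"spin":0},{"grip":2,"dx":-0.49,"dy":0.02,"dz":3.09,"spin":0}]'
```

```text
clock: 16.77
eef_pos: [634.0, 78.8, 272.8]
eef_rot: [-1.572, 0.001, 2.292]
wrist_force: [2.9, 0.5, 4.9]
finger_gap: 24.9
clock: 17.02
eef_pos: [631.2, 48.1, 272.7]
eef_rot: [-1.571, 0.001, 2.293]
wrist_force: [-0.6, -0.1, 5.1]
finger_gap: 24.9
clock: 17.27
eef_pos: [619.2, 19.6, 272.5]
eef_rot: [-1.571, -0.0, 2.293]
wrist_force: [-2.3, 1.0, 6.0]
finger_gap: 24.6
clock: 17.52
eef_pos: [598.9, -3.9, 272.4]
eef_rot: [-1.572, -0.001, 2.294]
wrist_force: [-2.4, 3.3, 5.3]
finger_gap: 24.4
```

```bash
python3 -m jog '[{"grip":2,"dx":0.49,"dy":0.02,"dz":3.09,"spin":0},{"grip":2,"dx":0.49,"dy":0.02,"dz":3.09,"spin":0}]' 40
python3 -m jog '[{"grip":2,"dx":0.67,"dy":0.01,"dz":1.44,"spin":0},{"grip":2,"dx":0.67,"dy":0.01,"dz":1.44,"spin":0}]'
python3 -m jog '[{"grip":2,"dx":0.75,"dy":0.01,"dz":1.35,"spin":0},{"grip":2,"dx":0.75,"dy":0.01,"dz":1.35,"spin":0}]'
```

```text
clock: 17.77
eef_pos: [572.5, -20.0, 272.4]
eef_rot: [-1.572, -0.001, 2.294]
wrist_force: [-2.4, 4.2, 3.6]
finger_gap: 24.5
clock: 18.02
eef_pos: [558.0, -24.6, 272.4]
eef_rot: [-1.573, 0.001, 2.294]
wrist_force: [-0.9, 0.7, 5.7]
finger_gap: 24.6
clock: 18.27
eef_pos: [542.9, -27.4, 272.1]
eef_rot: [-1.573, 0.0, 2.295]
wrist_force: [-0.5, 4.2, 4.2]
finger_gap: 24.6
```

```bash
python3 -m jog '[{"grip":2,"dx":1.02,"dy":0.01,"dz":1.19,"spin":0},{"grip":2,"dx":1.02,"dy":0.01,"dz":1.19,"spin":0}]'
python3 -m jog '[{"grip":2,"dx":1.19,"dy":0.01,"dz":1.02,"spin":0},{"grip":2,"dx":1.19,"dy":0.01,"dz":1.02,"spin":0}]'
python3 -m jog '[{"grip":2,"dx":1.34,"dy":0.01,"dz":0.82,"spin":0},{"grip":2,"dx":1.34,"dy":0.01,"dz":0.82,"spin":0}]'
```

```text
clock: 18.52
eef_pos: [528.6, -28.0, 272.4]
eef_rot: [-1.576, 0.004, 2.295]
wrist_force: [11.0, 2.4, 1.3]
finger_gap: 24.6
clock: 18.77
eef_pos: [513.8, -26.7, 272.6]
eef_rot: [-1.576, 0.007, 2.294]
wrist_force: [13.5, -3.1, 2.4]
finger_gap: 24.6
clock: 19.02
eef_pos: [500.6, -24.1, 273.2]
eef_rot: [-1.577, 0.014, 2.293]
wrist_force: [27.2, -17.6, 2.5]
finger_gap: 25.0
```

```bash
python3 -m jog '[{"grip":2,"dx":-0.9,"dy":0,"dz":-0.6,"spin":0},{"grip":2,"dx":-1.34,"dy":0,"dz":-0.82,"spin":0},{"grip":2,"dx":-1.34,"dy":0,"dz":-0.82,"spin":0}]'
python3 -m jog '[{"grip":5,"dx":0,"dy":0,"dz":0,"spin":0},{"grip":5,"dx":0,"dy":0,"dz":0,"spin":0},{"grip":5,"dx":0,"dy":0,"dz":0,"spin":0},{"grip":5,"dx":0,"dy":-5,"dz":0,"spin":0},{"grip":5,"dx":0,"dy":-11,"dz":0,"spin":0},{"grip":5,"dx":0,"dy":-14,"dz":3,"spin":0},{"grip":5,"dx":0,"dy":-14,"dz":6,"spin":0},{"grip":5,"dx":0,"dy":-14,"dz":6,"spin":0},{"grip":5,"dx":0,"dy":-14,"dz":6,"spin":0}]'
python3 - <<'E'
from h import *
import pickle
c=shot('wrist','w5.png'); pickle.dump(c,open('w5.pkl','wb')); print(proj(c,[533.2,72,265]), proj(c,[513,-26,318]))
c=shot('top','t5.png'); d=shot('scene','s5.png')
a=cv2.imread('pics/w5.png'); b=cv2.resize(cv2.imread('pics/s5.png')[140:230,270:370],(400,360),interpolation=2); t=cv2.resize(cv2.imread('pics/t5.png')[175:265,265:365],(400,360),interpolation=2)
o=np.zeros((600,800,3),np.uint8); o[:240,:384]=cv2.resize(a,(384,240)); o[240:,:400]=b; o[240:,400:]=t
cv2.imwrite('pics/o5.png',o)
E
```

```text
clock: 19.4
eef_pos: [512.7, -27.4, 272.3]
eef_rot: [-1.571, 0.004, 2.294]
wrist_force: [-0.1, -8.1, 10.8]
finger_gap: 24.4
clock: 20.52
eef_pos: [466.9, -65.0, 410.8]
eef_rot: [-1.571, -0.0, 2.295]
wrist_force: [-0.1, -0.4, 1.0]
finger_gap: 50.1
[370.75691062 312.90238219] [315.99583906 267.35462208]
```

View pics/o5.png

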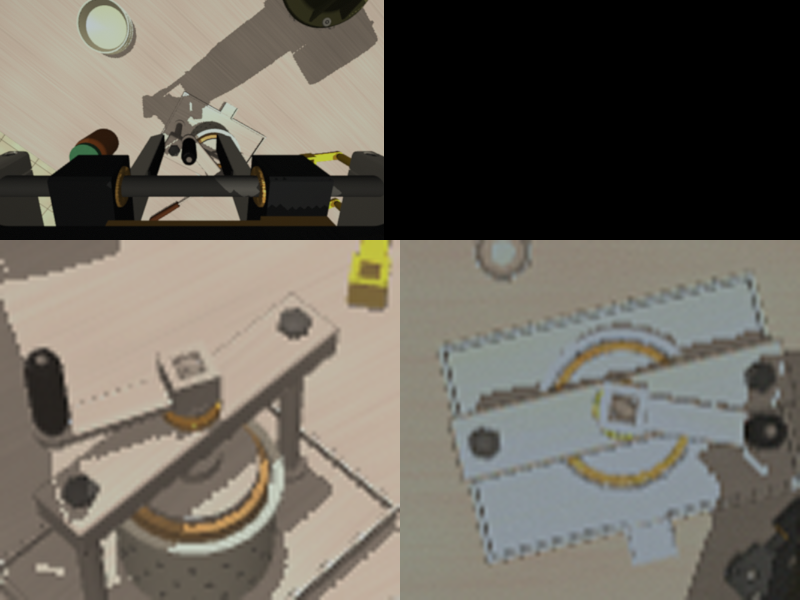

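```bash
python3 -m jog '[{"grip":5,"dx":0,"dy":0,"dz":-3,"spin":0},{"grip":5,"dx":0,"dy":0,"dz":-6,"spin":0},{"grip":5,"dx":0,"dy":0,"dz":-6,"spin":0},{"grip":5,"dx":0,"dy":6,"dz":-6,"spin":0},{"grip":5,"dx":0,"dy":12,"dz":-6,"spin":0},{"grip":5,"dx":0,"dy":15.2,"dz":-6,"spin":0},{"grip":5,"dx":0,"dy":15.2,"dz":-6,"spin":0},{"grip":2,"dx":0,"dy":15.2,"dz":-6,"spin":0},{"grip":2,"dx":0,"dy":15.2,"dz":-6,"spin":0},{"grip":2,"dx":0,"dy":15.2,"dz":-6,"spin":0},{"grip":2,"dx":0,"dy":15.2,"dz":-6,"spin":0}]' 50
for i in 1 2; do python3 -m jog '[{"grip":2,"dx":0.65,"dy":0,"dz":0.46,"spin":0},{"grip":2,"dx":0.65,"dy":0,"dz":0.46,"spin":0}]'; done
```

```text
clock: 22.05
eef_pos: [512.0, -25.8, 260.0]
eef_rot: [-1.572, 0.002, 2.295]
wrist_force: [1.8, -2.7, 5.3]
finger_gap: 24.6
clock: 22.3
eef_pos: [505.6, -24.3, 260.2]
eef_rot: [-1.575, 0.006, 2.295]
wrist_force: [14.6, -5.0, 0.4]
finger_gap: 24.6
clock: 22.55
eef_pos: [500.3, -23.0, 260.7]
eef_rot: [-1.579, 0.011, 2.295]
wrist_force: [36.8, -8.8, -5.9]
finger_gap: 24.6
```

```bash
python3 -m jog '[{"grip":2,"dx":-0.65,"dy":0,"dz":-0.46,"spin":0},{"grip":2,"dx":-0.65,"dy":0,"dz":-0.46,"spin":0},{"grip":5,"dx":-0.65,"dy":0,"dz":-0.46,"spin":0},{"grip":5,"dx":-0.65,"dy":0,"dz":-0.46,"spin":0},{"grip":5,"dx":-0.65,"dy":0,"dz":-0.46,"spin":0},{"grip":5,"dx":-0.65,"dy":-6,"dz":-0.46,"spin":0},{"grip":5,"dx":-0.65,"dy":-12,"dz":-0.46,"spin":0},{"grip":5,"dx":-0.65,"dy":-15,"dz":3,"spin":0},{"grip":5,"dx":-0.65,"dy":-15,"dz":9,"spin":0},{"grip":5,"dx":-0.65,"dy":-15,"dz":12,"spin":0},{"grip":5,"dx":-0.65,"dy":-15,"dz":12,"spin":0},{"grip":5,"dx":-0.65,"dy":-15,"dz":12,"spin":0}]'
python3 - <<'E'
from h import *
c=shot('top','t6.png'); d=shot('scene','s6.png')
b=cv2.resize(cv2.imread('pics/s6.png')[140:230,270:370],(400,360),interpolation=2); t=cv2.resize(cv2.imread('pics/t6.png')[175:265,265:365],(400,360),interpolation=2)
cv2.imwrite('pics/o6.png',np.hstack([b,t]))
# expected positions if seated: shoulder 231.5
X=lambda c,P,x0,y0,s:((proj(c,P)-[x0,y0])*s).round(1)
P=np.array([533.3,72,231.5])
for n,z in(('collar',0),('hubtop',30),('tip',34)): print(n,X(d,P+[0,0,z],270,140,4),X(c,P+[0,0,z],265,175,4)+[400,0])
a0,a1=cv2.imread('pics/top0.png').astype(int),cv2.imread('pics/t6.png').astype(int)
for n,(x,y,w,h) in dict(jar=(365,125,50,50),ladle=(280,115,32,75),bowls=(412,205,55,55)).items(): print(n,np.abs(a0-a1)[y:y+h,x:x+w].mean())
E
```

```text
clock: 24.05
eef_pos: [417.0, -85.4, 408.7]
eef_rot: [-1.562, 0.006, 2.271]
wrist_force: [0.2, -0.1, -0.2]
finger_gap: 50.3
collar [190.8 149.3] [620.9 168.2]
hubtop [189.7 123.7] [621.3 166.9]
tip [189.6 120.1] [621.3 166.7]
jar 5.210666666666667
ladle 5.809166666666667
bowls 18.496969696969696
```

View pics/o6.png

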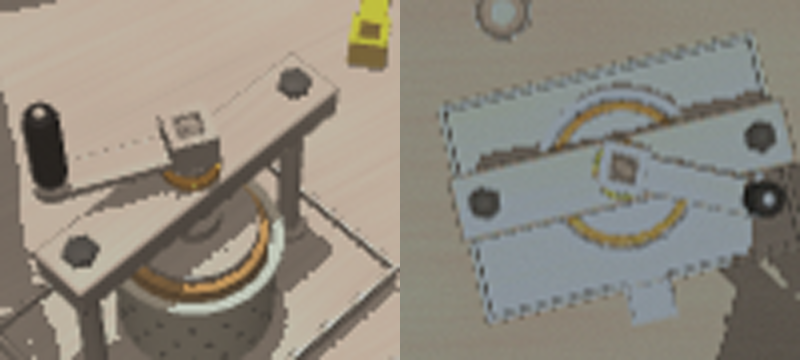

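```bash
python3 -m jog '[{"grip":5,"dx":0,"dy":0,"dz":0,"spin":0},{"grip":5,"dx":0,"dy":0,"dz":0,"spin":0},{"grip":5,"dx":0,"dy":0,"dz":0,"spin":0}]'; python3 -c "
from h import *
print(ticket.sign_off())"
```

```text
clock: 24.52
eef_pos: [416.6, -85.7, 408.8]
eef_rot: [-1.562, 0.006, 2.27]
wrist_force: [-0.0, 1.0, 0.0]
finger_gap: 49.8
the job is handed in; nothing more can be done
None
```

I fitted the crank onto the screw, wound it clockwise about 2.4 turns to the stop, let go of it and handed the job in at about 24.6 s. No verdict came back.

- **Seating:** while lowering the crank, the force rose by about 8 N with its underside at about 243 mm. That is inside the range for the shoulder before winding.
- **Stop:** winding normally showed a few newtons. At the end the resistance rose to about 32 N. I gripped the knob again, lower and harder, and a second push reached about 37 N.
- **Final pictures:** the crank sits level on the square head. The hub top in the scene camera is within about 1–2 pixels (in a 4x enlarged crop) of where it should be with the screw at its stop. The gripper is clear and reads almost no force.
- **Unconfirmed:**
  - I could not read the screw angle directly. The stop rests on the force rise and the height match.
  - During the stop pushes the knob still gave about 5 mm per step. I took that as play and flex.
  - Comparing the top camera's first and last pictures, the jar and ladle areas barely changed. The bowls' area changed noticeably (mean difference 18, against about 5 for the others). I put this down to the arm or its shadow, because the arm never went near the bowls, but I did not check it further.

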